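# Fetch the timber block from behind the glue bottle and the turned foot

## Task

The brown timber block lies at the back of the green bench caddy, behind the glue bottle and the turned wooden foot that stand in the caddy's front. First stand both of these in the grey side tray; then, while they wait there, take the block out and lay it flat inside the black outline on the planing board, along its length; then stand the bottle back on the centre of the round cork pad and the foot back on the centre of the square blue pad. Keep the bottle and the foot upright all the time, and leave the masking tape, the screwdriver and the pencil where they are.

Things in the scene. Friction and masses are not known exactly. Their poses are not given: they have to be found in the camera images.
- glue_bottle: yellow wood-glue bottle, orange nozzle, upright on the round pad; loose, 0.32 kg, 212 mm high. Origin: centre of its underside, z up. Body 62 mm diameter to 135 mm up, tapering to 22 mm at 162 mm; the nozzle starts with a cylindrical collar, 28 mm diameter, 162 to 175 mm up, then narrows to the tip. Grip the collar from above, fingertips not below 160 mm: on the sloping shoulder they slip. 20 mm from the foot.
- turned_foot: pale turned wooden furniture foot, upright on the square pad; loose, 0.11 kg. Origin: centre of its underside, z up along its axis. 86 mm high; widest, 50 mm diameter, 49 mm above the underside (the place to grip it); 40 mm at the flat top, 36 mm at the bottom.
- block: brown timber offcut, a flat block 50 mm (x) by 120 mm (y) by 26 mm high; loose, about 0.1 kg. Origin: centre of its underside. Lies flat on the caddy floor, its length parallel to the pads' y within 0.05 rad, 40 mm clear of the caddy's back wall and about 11 mm behind the 3 mm thick pads (a finger may meet their edge). Grip it across the 50 mm, once the things before it are gone.
- round_pad: round cork pad, 72 mm diameter, 3 mm thick, fixed on the caddy floor: the glue bottle's place. Origin: centre of its underside, 10 mm above the bench; x points to the caddy's back, y to its left. The caddy is a fixed green tray open at front and top, floor 10 mm thick; the two pads lie side by side at its front, 76 mm between centres; which is left and which right changes.
- square_pad: square blue pad, 72 x 72 mm, 3 mm thick, fixed on the caddy floor: the turned foot's place. Origin and axes as the round pad's. Seen from the pads' line (x = 0, y = 0 midway between them) the caddy floor reaches from x = -45 to 149 mm; 8 mm walls, tops 40 mm above the bench: back wall's inner face at x = 141 mm, side walls' at y = +-77 mm, from x = 40 mm to the back only.
- tray: fixed shallow grey side tray, empty at the start, 142 mm (x) by 232 mm (y), walls 4 mm thick and 14 mm high, floor 4 mm thick: where the bottle and the foot wait. Origin: centre of its underside. It is left or right of the caddy, the planing board on the other side.
- board: fixed pale plywood planing board, 12 mm thick, with a black outline 65 mm (x) by 135 mm (y) on its top: the block's place, its length along y. Origin: on the bench, right under the outline's centre; the board reaches from x = -60 to 100 mm and y = -105 to 105 mm. A dark stop strip, 14 mm high, stands on it from x = 80 to 98 mm.
- masking_tape: bystander: roll of masking tape lying flat, 104 mm diameter, 24 mm high, behind the work on the left. Origin: centre of its underside.
- screwdriver: bystander: screwdriver with a blue handle, 204 mm long, 28 mm high, lying behind the work on the right. Origin: middle of its length, on the bench; it lies along its y.
- pencil: bystander: red pencil, 165 mm long, 15 mm high, lying in front of the caddy. Origin: about the middle of its length, on the bench; it lies along its y.

How it is judged (in metres and radians):
On the way, in this order (a step that is already met when the one before it is completed fails the run):
1. the glue bottle and the turned foot both stand released in the side tray, before the block has been moved (x of glue_bottle in the frame of tray between -0.068 and 0.068 m and y of glue_bottle in the frame of tray between -0.113 and 0.113 m and z of glue_bottle in the frame of tray between 0.001 and 0.009 m and angle between each of glue_bottle, turned_foot's own z axis and vertical below 0.12 rad and contact force between the fingers and glue_bottle below 0.2 N and linear speed of each of glue_bottle, turned_foot below 0.03 m/s and x of turned_foot in the frame of tray between -0.068 and 0.068 m and y of turned_foot in the frame of tray between -0.113 and 0.113 m and z of turned_foot in the frame of tray between 0.001 and 0.009 m and contact force between the fingers and turned_foot below 0.2 N and distance of block from where it was at the start of the episode below 0.02 m), for 0.2 s.
2. the block lies released inside the outline on the planing board while the bottle and the foot still stand in the tray (horizontal distance between block and board below 0.015 m and angle between the y axis of block and the y axis of board, either way round below 0.2 rad and angle between block's own z axis and vertical below 0.1 rad and z of block in the frame of board between 0.009 and 0.017 m and contact force between the fingers and block below 0.2 N and linear speed of each of block, glue_bottle, turned_foot below 0.03 m/s and x of glue_bottle in the frame of tray between -0.068 and 0.068 m and y of glue_bottle in the frame of tray between -0.113 and 0.113 m and z of glue_bottle in the frame of tray between 0.001 and 0.009 m and angle between each of glue_bottle, turned_foot's own z axis and vertical below 0.12 rad and contact force between the fingers and glue_bottle below 0.2 N and x of turned_foot in the frame of tray between -0.068 and 0.068 m and y of turned_foot in the frame of tray between -0.113 and 0.113 m and z of turned_foot in the frame of tray between 0.001 and 0.009 m and contact force between the fingers and turned_foot below 0.2 N), for 0.2 s.
At the end, for the whole second after the job is handed in: The block lies flat and at rest on the planing board, its centre within 15 mm of the outline's centre and its length within 0.2 rad of the board's y; the glue bottle stands upright on the round pad and the turned foot upright on the square pad, each within 15 mm of the pad's centre; all released (horizontal distance between block and board below 0.015 m and angle between the y axis of block and the y axis of board, either way round below 0.2 rad and angle between each of block, glue_bottle, turned_foot's own z axis and vertical below 0.1 rad and z of block in the frame of board between 0.009 and 0.017 m and contact force between the fingers and block below 0.2 N and linear speed of each of block, glue_bottle, turned_foot below 0.03 m/s and horizontal distance between glue_bottle and round_pad below 0.015 m and z of glue_bottle in the frame of round_pad between 0.0005 and 0.007 m and contact force between the fingers and glue_bottle below 0.2 N and horizontal distance between turned_foot and square_pad below 0.015 m and z of turned_foot in the frame of square_pad between 0.0005 and 0.007 m and contact force between the fingers and turned_foot below 0.2 N); the robot touches nothing.
It fails at once if the masking tape, the screwdriver or the pencil is moved by more than 30 mm (distance of any of masking_tape, screwdriver, pencil from where it was at the start of the episode above 0.03 m).
It fails at once if the glue bottle or the turned foot is tipped over (more than 40 degrees) (angle between any of glue_bottle, turned_foot's own z axis and vertical above 0.7 rad).
It also fails if it takes over 141 s, if anything falls off the work surface, if the arm or the gripper's body presses on something with over 40 N, if the wrist force passes 120 N, or if a joint passes its speed limit or range.

## Robot

A 6-joint arm with a two-finger parallel gripper is mounted at the origin on the work surface; the furniture and walls round the work are solid. World frame = base frame: x ahead of the robot, y to its left, z up, the work surface at z = 0. Lengths are in m, angles in degrees, forces in N, time in s.
With the tool pointing down it reaches from about 0.3 to 0.75 m from the base axis. Payload 8.5 kg.
Tool frame: the origin (TCP) lies on the centre line of the jaws, within the pads' length; the fingertips stand 19 mm ahead of it and the grasp point (between the pads) is the TCP (env.tcp_to_tips is the z of the fingertips in the tool frame, in m); z points along the fingers, y is the line along which they close (so a half turn about z gives the same grasp; the last joint's range is limited). The gripper opens to 85 mm and grips with 20 to 120 N. Pads are 22 mm wide; open, the fingers measure 114 mm over their backs; the gripper's body (76 mm by 85 mm) begins 54 mm behind the grasp point. The pads swing forward as they close: fully open they stand 13 mm farther back than shut.
Start: joints at [57.966, 21.807, 74.336, -0, 83.858, -12.336], TCP at [0.185, 0.518, 0.25] pointing down, gripper open.
Joint ranges: [-178.18, 178.18], [-50.72, 133.34], [12.68, 142.11], [-81.47, 261.47], [9.98, 163.14], [-165.26, 165.26]. Speed limits (degrees/s): [136.94, 136.94, 180, 180, 180, 180].

## Interface

Orientations are given as a 3x3 rotation matrix whose columns are the frame's x, y, z axes.
In Python, from rig import env gives the robot as it stands.
- The arm moves only by the tool servo_tool, never from a script. Its argument "steps" is a list of rows, each an object of numbers: "tx", "ty", "tz": the shift along the world's x, y, z in cm; "yaw": the turn about the world's z in degrees; "claw": the finger opening in cm, from 0 to 8.54. In form: [{"tx": .., "ty": .., "tz": .., "yaw": .., "claw": ..}, ...]. A call has 1 to 20 rows; each row shifts and turns the commanded pose from where the row before left it; what a row does not reach is not made up. A row lasts 1/10 s, in which the tool goes at most 50 mm and 8.59 degrees, less where a joint would pass 70% of its speed; a pose out of reach is approached as far as the arm can. A call with a gripper value outside its range is refused whole. The fingers move at their own pace and stop on an object; "newtons" is the grip in N (left out, the last holds). Time passes only in rows, so rows that do not move let the fingers close. It gives the time, the measured TCP pose, the force, the opening and the grip force at its end, in the units of the state.
- env.observe(): the state, without advancing time (a new reading comes with each control period).
- env.get_image(name): name is "scene" or "top" or "wrist"; returns (picture, depth): 400x640x3 uint8, red, green, blue; 400x640 float32, m along the optical axis (not along the pixel's ray), 0 where there is no reading.
- env.camera_model(name): a dict with "fovy" (degrees; the focal length in pixels is half the picture's height over the tangent of half this angle, whatever the lens; pixels are square), "cx", "cy" (the principal point, pixels), "T" (4x4, takes a point from camera to world coordinates). Camera axes: x right, y down, z forward; pixel columns grow to the right and rows downward; lengths in m; the calibration is good to about 2 mm. A picture is of the moment at which its call begins: read the wrist's pose just before it. camera_model takes no time and is no camera call; for the wrist camera it gives the pose at the moment of the call.
- env.close_job(): hands the job in; it is judged then, once.
The state is a dict: "time_s": time; "q": joint angles; "qvel": joint speeds; "joint_efforts": joint torques, N m; "position": TCP position; "tool_rot": TCP orientation; "ft_force": force on the tool from outside, world axes, zero at the start; "wrist_torque": the same for the moment, N m; "grip_width": finger opening in m; "gripper_force": force on a finger pad.
Only numpy, scipy, OpenCV 4.12 (cv2) and the standard library are available. Lean on these libraries where they do the work, as an engineer would, in place of code of your own. Each camera call takes 0.05 s, during which the arm holds its last target. There are 200 camera calls.

## Working session

There is one attempt and no reset: what is moved stays moved. The work goes in short steps, Python scripts to look and compute and a tool call to move; the robot and the scene stay as the last step left them, time stands still between calls to the robot, and variables do not carry over. Pictures are saved under pics/ and viewed, at most 14 in all, crops included, and the job is handed in when it is done.

Besides the shell and the picture viewer there is one more tool, called after "Call:" as name([rows], argument=value, ...), one row to a line, values as JSON. servo_tool: Moves the arm, as the interface text tells. Its arguments: {"type":"object","properties":{"steps":{"type":"array"},"newtons":{"type":"number"}},"required":["steps"]}

```bash
ls; mkdir -p pics; cat > h.py <<'E'
import numpy as np, cv2
from rig import env
def cloud(name):
    m=env.camera_model(name); im,d=env.get_image(name)
    f=200/np.tan(np.radians(m["fovy"])/2)
    v,u=np.mgrid[:400,:640]
    P=np.stack([(u-m["cx"])/f*d,(v-m["cy"])/f*d,d],-1)
    W=P@m["T"][:3,:3].T+m["T"][:3,3]
    W[d<=0]=np.nan
    return im,W
E
python3 - <<'E'
from h import *
for n in("top","scene"):
    im,W=cloud(n); np.save(n+".npy",W); cv2.imwrite(f"pics/{n}.png",im[...,::-1]); cv2.imwrite(n+"_raw.png",im[...,::-1])
o=env.observe(); print(o["time_s"],o["position"],o["tool_rot"],o["grip_width"],env.tcp_to_tips)
E
```

```text
pics
0.1 [0.18524534 0.51761513 0.24977538] [[-9.41492293e-01  3.37033792e-01 -6.96273998e-04]
 [ 3.37034391e-01  9.41491694e-01 -1.09948100e-03]
 [ 2.84973936e-04 -1.26982117e-03 -9.99999153e-01]] 0.0855712410319942 0.019
```

View pics/top.png

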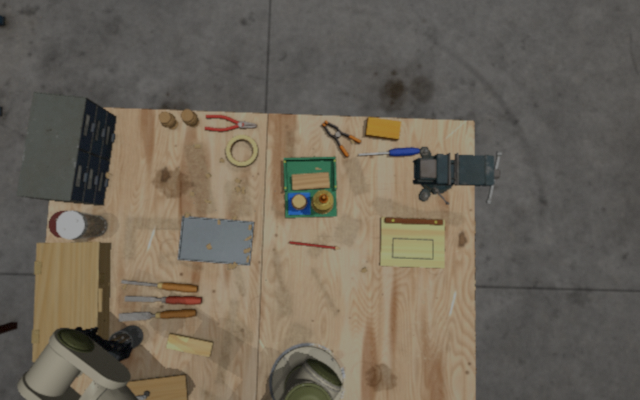

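View pics/scene.png

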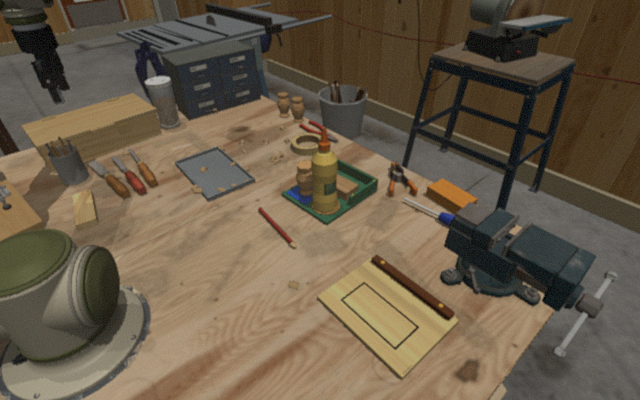

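Top view (up = world +x, left = +y): the tray is at (216,241), the caddy at (310,187) with the foot on the blue pad (299,202) and the bottle at (322,202), the block at (310,181), and the board outline at (413,248). Next I'll measure these.

```bash
python3 - <<'E'
from h import *
W=np.load("top.npy"); im=cv2.imread("top_raw.png"); hsv=cv2.cvtColor(im,cv2.COLOR_BGR2HSV)
def reg(n,m,u0,u1,v0,v1,zr=(-1,1)):
    M=np.zeros(m.shape,bool); M[v0:v1,u0:u1]=True
    M&=m&(W[...,2]>zr[0])&(W[...,2]<zr[1])
    P=W[M]; r=cv2.minAreaRect(P[:,:2].astype(np.float32)*1000)
    print(n,M.sum(),"med",np.median(P,0).round(4),"min",P.min(0).round(3),"max",P.max(0).round(3),"rect",np.round(r[0],1),np.round(r[1],1),round(r[2],1))
H,S,V=[hsv[...,i].astype(int) for i in range(3)]
T=np.ones(H.shape,bool)
reg("tray",(abs(W[...,2]-.009)<.012)&(S<80)&(H>85),172,262,208,272)
reg("caddy",(H>55)&(H<90)&(S>100),275,345,148,225)
reg("block",T,285,335,165,198,(.03,.045))
reg("blk2",(H<25),288,334,170,191,(.028,.042))
reg("blue",(H>95)&(S>130),280,345,185,225)
reg("foot",T,285,312,190,212,(.085,.115))
reg("bottop",T,305,340,170,220,(.13,.24))
reg("botbody",T,305,340,170,220,(.1,.16))
reg("board",T,375,450,210,272,(.006,.018))
reg("outline",V<110,385,441,230,264)
reg("pencil",(H<10)&(S>110),283,340,236,254)
print(hsv[248,393:396],hsv[238:242,413],hsv[181,310])
E
```

```text
tray 2743 med [0.4394 0.314  0.004 ] min [ 0.366  0.191 -0.003] max [0.511 0.424 0.02 ] rect [438.8 307. ] [229.4 136.6] 86.9
caddy 1179 med [0.6778 0.0137 0.0112] min [ 0.524 -0.076  0.001] max [0.715 0.095 0.048] rect [620.2   9.2] [187.7 164.8] 2.9
block 623 med [0.6394 0.0115 0.0366] min [ 0.602 -0.069  0.03 ] max [0.692 0.092 0.045] rect [647.7  10.7] [ 85.3 159. ] 2.0
blk2 543 med [0.6381 0.0065 0.0361] min [ 0.61  -0.053  0.028] max [0.666 0.068 0.042] rect [638.5   7.3] [ 50.  118.4] 5.6
blue 293 med [0.5535 0.0385 0.0128] min [0.53  0.006 0.002] max [0.605 0.08  0.065] rect [567.6  42.7] [73.  72.3] 1.8
foot 138 med [0.5674 0.0413 0.0988] min [0.549 0.023 0.085] max [0.586 0.06  0.107] rect [567.4  41.4] [37.1 36.8] 1.8
bottop 337 med [ 0.5659 -0.0296  0.1598] min [ 0.539 -0.06   0.131] max [ 0.599 -0.001  0.226] rect [568.9 -30.5] [59.4 59.2] 0.8
botbody 179 med [ 0.5609 -0.0277  0.1518] min [ 0.539 -0.06   0.102] max [0.599 0.023 0.16 ] rect [564.1 -24.5] [60.5 74.5] 31.2
board 2738 med [ 0.4411 -0.3307  0.0123] min [ 0.359 -0.454  0.006] max [ 0.558 -0.212  0.018] rect [ 458.5 -333.2] [195.9 240.9] 1.6
  return _methods._mean(a, axis=axis, dtype=dtype,
  ret = um.true_divide(
Traceback (most recent call last):
ValueError: zero-size array to reduction operation minimum which has no identity
```

Call:
servo_tool([
  {"tz":2,"claw":8.5},
  {"tz":2},
  {"tz":2},
  {"tz":2},
  {"tx":1,"ty":-2.5,"yaw":-4},
  {"tx":1,"ty":-2.5,"yaw":-4},
  {"tx":1,"ty":-3,"yaw":-4},
  {"tx":1,"ty":-3,"yaw":-4},
  {"tx":1,"ty":-3,"yaw":-4},
  {"tx":1,"ty":-3,"yaw":-4},
  {"tx":2,"ty":-3,"yaw":-5},
  {"tx":2,"ty":-3,"yaw":-5},
  {"tx":2,"ty":-3,"yaw":-5},
  {"tx":2,"ty":-3,"yaw":-5},
  {"tx":2,"ty":-3,"yaw":-5},
  {"tx":2,"ty":-3,"yaw":-5},
  {"tx":2,"ty":-3,"yaw":-5},
  {"tx":2,"ty":-3,"yaw":-5},
  {"tx":2,"ty":-3,"yaw":-4},
  {},
])

```text
invalid input at $.steps[0]: expected keys tx, ty, tz, yaw, claw
```

```bash
python3 - <<'E'
from h import *
o=env.observe(); print(o["time_s"],o["position"],o["tool_rot"].round(3) if hasattr(o["tool_rot"],"round") else o["tool_rot"])
im,W=cloud("wrist"); np.save("w1.npy",W); cv2.imwrite("pics/w1.png",im[...,::-1])
im,W=cloud("top"); np.save("top2.npy",W); cv2.imwrite("top2_raw.png",im[...,::-1])
g=cv2.cvtColor(im,cv2.COLOR_RGB2GRAY); cv2.imwrite("pics/board.png",cv2.resize(im[205:275,370:455,::-1],None,fx=6,fy=6,interpolation=cv2.INTER_NEAREST))
E
```

```text
0.1 [0.18524534 0.51761513 0.24977538] [[-0.941  0.337 -0.001]
 [ 0.337  0.941 -0.001]
 [ 0.    -0.001 -1.   ]]
```

View pics/w1.png

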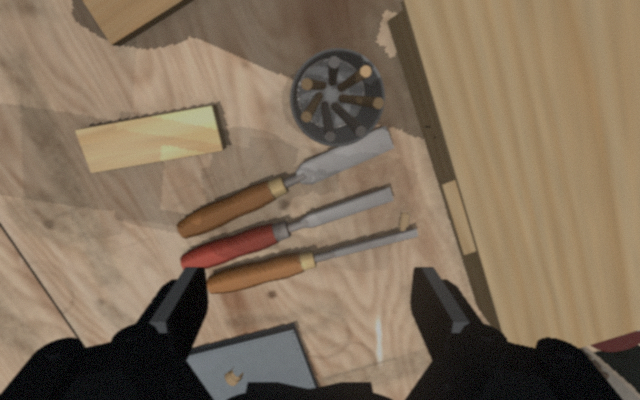

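View pics/board.png

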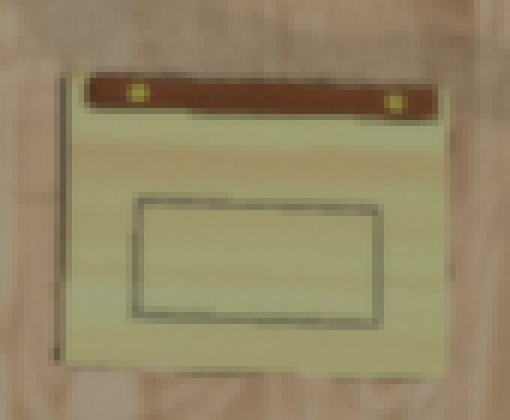

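The move was refused because every row needs all five keys, so the arm is still at its start: the wrist view shows chisels and the fingertips at (185,300) and (440,300). The board crop shows the outline corners at top-camera pixels of about (393,238), (433,240), (433,259) and (392,258).

Call:
servo_tool([
  {"tx":0,"ty":0,"tz":2,"yaw":0,"claw":8.5},
  {"tx":0,"ty":0,"tz":2,"yaw":0,"claw":8.5},
  {"tx":0,"ty":0,"tz":3,"yaw":0,"claw":8.5},
  {"tx":0,"ty":0,"tz":3,"yaw":0,"claw":8.5},
  {"tx":1,"ty":-3,"tz":0,"yaw":-4,"claw":8.5},
  {"tx":1,"ty":-3,"tz":0,"yaw":-4,"claw":8.5},
  {"tx":1,"ty":-3,"tz":0,"yaw":-4,"claw":8.5},
  {"tx":1,"ty":-3,"tz":0,"yaw":-4,"claw":8.5},
  {"tx":1,"ty":-3,"tz":0,"yaw":-4,"claw":8.5},
  {"tx":2,"ty":-3,"tz":0,"yaw":-4,"claw":8.5},
  {"tx":2,"ty":-3,"tz":0,"yaw":-4,"claw":8.5},
  {"tx":2,"ty":-3,"tz":0,"yaw":-4,"claw":8.5},
  {"tx":2,"ty":-4,"tz":0,"yaw":-5,"claw":8.5},
  {"tx":2,"ty":-4,"tz":0,"yaw":-5,"claw":8.5},
  {"tx":2,"ty":-4,"tz":0,"yaw":-5,"claw":8.5},
  {"tx":2,"ty":-4,"tz":0,"yaw":-5,"claw":8.5},
  {"tx":3,"ty":-4,"tz":0,"yaw":-5,"claw":8.5},
  {"tx":3,"ty":-4,"tz":0,"yaw":-5,"claw":8.5},
  {"tx":3,"ty":-3,"tz":0,"yaw":-5,"claw":8.5},
  {"tx":0,"ty":0,"tz":0,"yaw":0,"claw":8.5},
])

```text
time_s: 2.2
position: [0.4678, 0.0044, 0.349]
tool_rot: [[-0.051, 0.999, -0.002], [0.999, 0.051, -0.0], [-0.0, -0.002, -1.0]]
ft_force: [0.4, 1.0, -0.5]
grip_width: 0.085
gripper_force: 0.0
```

```bash
python3 - <<'E'
from h import *
o=env.observe(); print(o["time_s"],o["position"],o["tool_rot"].round(3))
im,W=cloud("wrist"); np.save("w1.npy",W); cv2.imwrite("pics/w2.png",im[...,::-1]); cv2.imwrite("w1_raw.png",im[...,::-1])
W=np.load("top2.npy")
Q=np.array([W[round(v),round(u)] for u,v in[(393,238),(433.3,239.7),(433.3,259.3),(392.2,257.7)]])
print(Q.round(4),Q.mean(0)); r=cv2.minAreaRect(Q[:,:2].astype(np.float32)*1000);print(r)
E
```

```text
2.2 [0.46779653 0.00435634 0.3489528 ] [[-0.051  0.999 -0.002]
 [ 0.999  0.051 -0.   ]
 [-0.    -0.002 -1.   ]]
[[ 0.4625 -0.2672  0.0149]
 [ 0.4599 -0.3982  0.0159]
 [ 0.3982 -0.3996  0.0119]
 [ 0.3979 -0.2647  0.0154]] [ 0.42963765 -0.33241555  0.01454954]
((430.38739013671875, -332.06695556640625), (64.62590789794922, 134.98580932617188), 0.14453445374965668)
```

View pics/w2.png

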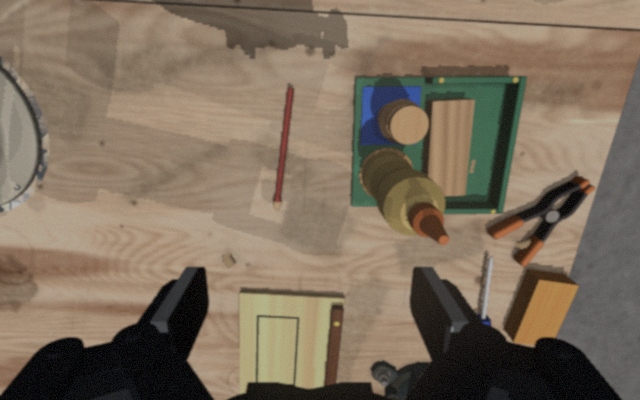

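The wrist view has right = +x and up = +y. It shows the foot top at (408,125), the nozzle at (440,235), the block at (450,147), the pads at (390,110) and (385,170), and the outline at (277,350).

```bash
python3 - <<'E'
from h import *
W=np.load("w1.npy"); im=cv2.imread("w1_raw.png"); hsv=cv2.cvtColor(im,cv2.COLOR_BGR2HSV)
H,S,V=[hsv[...,i].astype(int) for i in range(3)]; Z=W[...,2]
def reg(n,m,u0,u1,v0,v1,zr):
    M=np.zeros(m.shape,bool); M[v0:v1,u0:u1]=True
    M&=m&(Z>zr[0])&(Z<zr[1])
    P=W[M]
    if len(P)<5: print(n,len(P));return
    r=cv2.minAreaRect(P[:,:2].astype(np.float32)*1000)
    print(n,M.sum(),"med",np.median(P,0).round(4),"rect",np.round(r[0],1),np.round(r[1],1),round(r[2],1))
T=H>=0
reg("block",H<25,425,480,90,205,(.031,.041))
reg("foottop",T,370,440,90,160,(.093,.106))
reg("collar",T,380,460,170,250,(.176,.188))
reg("nozzle",T,380,460,170,250,(.19,.24))
reg("shoulder",T,340,460,140,250,(.135,.165))
reg("blue",(H>95)&(S>130),350,440,70,170,(.005,.02))
reg("caddyall",(H>45)&(H<95)&(S>80),340,540,60,230,(-.01,.06))
reg("walls",(H>45)&(H<95)&(S>80),340,540,60,230,(.033,.05))
reg("board",T,235,330,285,390,(.006,.018))
reg("outline",V<95,245,312,308,370,(.004,.02))
E
```

```text
block 3740 med [0.6409 0.0185 0.0356] rect [640.4  11.1] [ 51.1 119.8] 5.0
foottop 1214 med [0.5686 0.0462 0.0985] rect [568.8  45.3] [39.5 39.7] 10.7
collar 232 med [ 0.5627 -0.0162  0.1829] rect [569.8 -23.1] [27.  22.7] 30.4
nozzle 713 med [ 0.5683 -0.0216  0.2039] rect [569.7 -23.8] [23.7 18.9] 48.6
shoulder 2024 med [ 0.5582 -0.0122  0.1541] rect [568.7 -24.3] [60.1 54.9] 42.7
blue 1218 med [0.5478 0.0654 0.0127] rect [568.4  46.4] [73.3 70.7] 4.0
caddyall 5179 med [0.69   0.0392 0.0101] rect [621.6  12.2] [190.7 165.9] 3.0
walls 1185 med [0.7087 0.062  0.0394] rect [664.3  14.5] [105.3 165.9] 3.0
board 8120 med [ 0.4428 -0.3024  0.0116] rect [ 442.6 -317.1] [189.3 139.7] 89.5
outline 3
```

Call:
servo_tool([
  {"tx":2.5,"ty":-1,"tz":0,"yaw":0,"claw":8.5},
  {"tx":2.5,"ty":-1,"tz":0,"yaw":0,"claw":8.5},
  {"tx":2.5,"ty":-1,"tz":0,"yaw":0,"claw":8.5},
  {"tx":2.5,"ty":-0.3,"tz":0,"yaw":0,"claw":8.5},
  {"tx":0,"ty":0,"tz":-2,"yaw":0,"claw":8.5},
  {"tx":0,"ty":0,"tz":-3,"yaw":0,"claw":8.5},
  {"tx":0,"ty":0,"tz":-3,"yaw":0,"claw":8.5},
  {"tx":0,"ty":0,"tz":-2,"yaw":0,"claw":8.5},
  {"tx":0,"ty":0,"tz":0,"yaw":0,"claw":8.5},
  {"tx":0,"ty":0,"tz":0,"yaw":0,"claw":8.5},
])

```text
time_s: 3.25
position: [0.5653, -0.0245, 0.2514]
tool_rot: [[-0.059, 0.998, 0.001], [0.998, 0.059, -0.0], [-0.0, 0.001, -1.0]]
ft_force: [0.2, -0.8, 1.4]
grip_width: 0.0847
gripper_force: 0.0
```

```bash
python3 - <<'E'
from h import *
o=env.observe(); print(o["position"])
im,W=cloud("wrist"); cv2.imwrite("pics/w3.png",im[...,::-1])
Z=W[...,2]
for a,b in((.176,.187),(.19,.2),(.2,.22)):
    M=(Z>a)&(Z<b); M[:150]=0
    P=W[M]; P=P[(abs(P[:,0]-.57)<.03)&(abs(P[:,1]+.03)<.04)]
    print(len(P), P.min(0) if len(P) else 0,P.max(0) if len(P) else 0)
E
```

```text
[ 0.56532648 -0.02453486  0.25135042]
325 [ 0.5578507  -0.02711783  0.17607207] [ 0.58500418 -0.01208514  0.18698211]
620 [ 0.55951216 -0.03544954  0.1900049 ] [ 0.58332434 -0.01332621  0.19993654]
618 [ 0.56450792 -0.02871309  0.20004182] [ 0.57953393 -0.01788549  0.21996605]
```

View pics/w3.png

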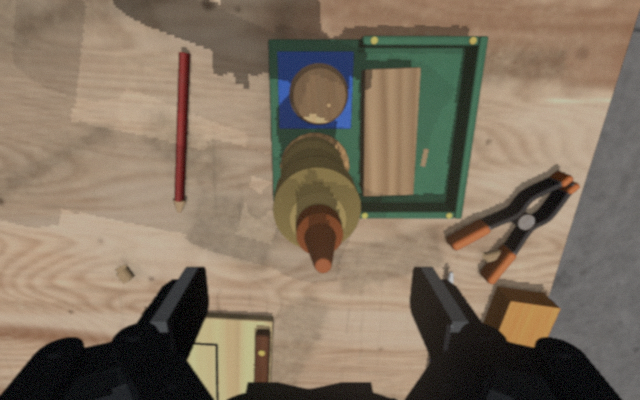

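The nozzle is between the fingers at (320,255). The collar centre comes out at (0.571, -0.026), so I'll descend and grip.

Call:
servo_tool([
  {"tx":0.6,"ty":-0.1,"tz":-1,"yaw":0,"claw":8.5},
  {"tx":0,"ty":0,"tz":-1.5,"yaw":0,"claw":8.5},
  {"tx":0,"ty":0,"tz":-1.5,"yaw":0,"claw":8.5},
  {"tx":0,"ty":0,"tz":-1,"yaw":0,"claw":8.5},
  {"tx":0,"ty":0,"tz":-0.6,"yaw":0,"claw":8.5},
  {"tx":0,"ty":0,"tz":0,"yaw":0,"claw":8.5},
  {"tx":0,"ty":0,"tz":0,"yaw":0,"claw":6},
  {"tx":0,"ty":0,"tz":0,"yaw":0,"claw":4},
  {"tx":0,"ty":0,"tz":0,"yaw":0,"claw":3.2},
  {"tx":0,"ty":0,"tz":0,"yaw":0,"claw":2},
  {"tx":0,"ty":0,"tz":0,"yaw":0,"claw":1.5},
  {"tx":0,"ty":0,"tz":0,"yaw":0,"claw":1.5},
  {"tx":0,"ty":0,"tz":0,"yaw":0,"claw":1.5},
  {"tx":0,"ty":0,"tz":0,"yaw":0,"claw":1.5},
], newtons=45)

```text
time_s: 4.7
position: [0.5715, -0.0263, 0.1949]
tool_rot: [[-0.058, 0.998, 0.001], [0.998, 0.058, -0.0], [-0.0, 0.001, -1.0]]
ft_force: [-1.0, 0.8, 5.1]
grip_width: 0.0245
gripper_force: 44.6
```

Call:
servo_tool([
  {"tx":0,"ty":0,"tz":0.3,"yaw":0,"claw":1.5},
  {"tx":0,"ty":0,"tz":0.5,"yaw":0,"claw":1.5},
  {"tx":0,"ty":0,"tz":0.7,"yaw":0,"claw":1.5},
  {"tx":0,"ty":0,"tz":0,"yaw":0,"claw":1.5},
  {"tx":0,"ty":0,"tz":0,"yaw":0,"claw":1.5},
])

```text
time_s: 5.2
position: [0.5714, -0.0262, 0.2094]
tool_rot: [[-0.058, 0.998, 0.0], [0.998, 0.058, -0.0], [-0.0, 0.0, -1.0]]
ft_force: [1.0, -0.3, -3.1]
grip_width: 0.0251
gripper_force: 44.2
```

```bash
python3 - <<'E'
from h import *
im,W=cloud("wrist"); cv2.imwrite("pics/w4.png",im[...,::-1])
E
```

```text
(no output)
```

View pics/w4.png

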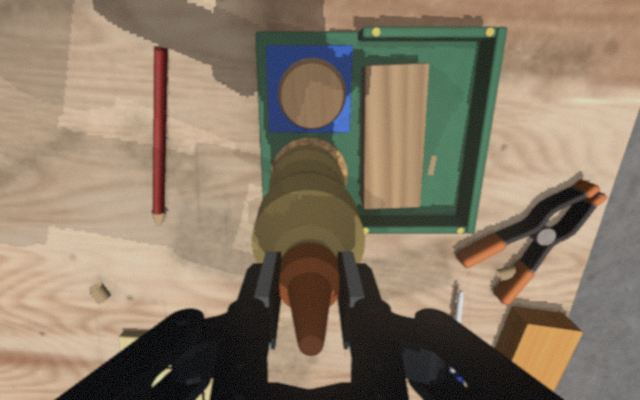

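The bottle is held (3.1 N of weight on the wrist) and upright at (312,280). Next: lift it, bring it forward, then across to the tray.

Call:
servo_tool([
  {"tx":0,"ty":0,"tz":1,"yaw":0,"claw":1.5},
  {"tx":0,"ty":0,"tz":2,"yaw":0,"claw":1.5},
  {"tx":0,"ty":0,"tz":2,"yaw":0,"claw":1.5},
  {"tx":-1,"ty":0,"tz":1,"yaw":0,"claw":1.5},
  {"tx":-2,"ty":0,"tz":0,"yaw":0,"claw":1.5},
  {"tx":-2,"ty":0,"tz":0,"yaw":0,"claw":1.5},
  {"tx":-2,"ty":0,"tz":0,"yaw":0,"claw":1.5},
  {"tx":-2,"ty":0.5,"tz":0,"yaw":0,"claw":1.5},
  {"tx":-2,"ty":1,"tz":0,"yaw":0,"claw":1.5},
  {"tx":-1,"ty":2,"tz":0,"yaw":0,"claw":1.5},
  {"tx":-1,"ty":2.5,"tz":0,"yaw":0,"claw":1.5},
  {"tx":0,"ty":3,"tz":0,"yaw":0,"claw":1.5},
  {"tx":0,"ty":3,"tz":0,"yaw":0,"claw":1.5},
  {"tx":0,"ty":3,"tz":0,"yaw":0,"claw":1.5},
  {"tx":0,"ty":3,"tz":0,"yaw":0,"claw":1.5},
  {"tx":0,"ty":3,"tz":0,"yaw":0,"claw":1.5},
  {"tx":0,"ty":3,"tz":0,"yaw":0,"claw":1.5},
  {"tx":0,"ty":3,"tz":0,"yaw":0,"claw":1.5},
  {"tx":0,"ty":3,"tz":0,"yaw":0,"claw":1.5},
  {"tx":0,"ty":0,"tz":0,"yaw":0,"claw":1.5},
])

```text
time_s: 7.25
position: [0.4403, 0.2762, 0.2691]
tool_rot: [[-0.061, 0.998, -0.001], [0.998, 0.061, 0.001], [0.001, -0.0, -1.0]]
ft_force: [-0.3, 1.8, -3.1]
grip_width: 0.025
gripper_force: 44.6
```

Call:
servo_tool([
  {"tx":0,"ty":3,"tz":0,"yaw":0,"claw":1.5},
  {"tx":0,"ty":3,"tz":0,"yaw":0,"claw":1.5},
  {"tx":0,"ty":2,"tz":0,"yaw":0,"claw":1.5},
  {"tx":0,"ty":1,"tz":0,"yaw":0,"claw":1.5},
  {"tx":0,"ty":0,"tz":0,"yaw":0,"claw":1.5},
  {"tx":0,"ty":0,"tz":0,"yaw":0,"claw":1.5},
])

```text
time_s: 7.85
position: [0.4413, 0.3628, 0.2693]
tool_rot: [[-0.057, 0.998, -0.0], [0.998, 0.057, -0.001], [-0.001, -0.0, -1.0]]
ft_force: [0.2, 0.2, -3.1]
grip_width: 0.0246
gripper_force: 44.4
```

```bash
python3 - <<'E'
from h import *
o=env.observe(); print(o["position"],o["ft_force"])
im,W=cloud("wrist"); 
hsv=cv2.cvtColor(im,cv2.COLOR_RGB2HSV)
im2,W2=cloud("scene"); cv2.imwrite("pics/s4.png",np.hstack([cv2.resize(im,(400,250)),cv2.resize(im2,(400,250))])[...,::-1])
M=(hsv[...,1]<80)&(hsv[...,0]>85)&(abs(W[...,2]-.004)<.012); M[260:]=0
M=cv2.morphologyEx(M.astype(np.uint8),cv2.MORPH_OPEN,np.ones((5,5)))>0
P=W[M]; print(len(P),P.min(0),P.max(0),cv2.minAreaRect(P[:,:2].astype(np.float32)*1000))
E
```

```text
[0.44130994 0.36278355 0.26929195] [ 0.2360243   0.17816353 -3.05954482]
8143 [0.36921913 0.2303813  0.0008689 ] [0.51151838 0.42940405 0.01571965] ((439.654052734375, 326.8609313964844), (199.4980010986328, 136.46676635742188), 87.03504943847656)
```

View pics/s4.png

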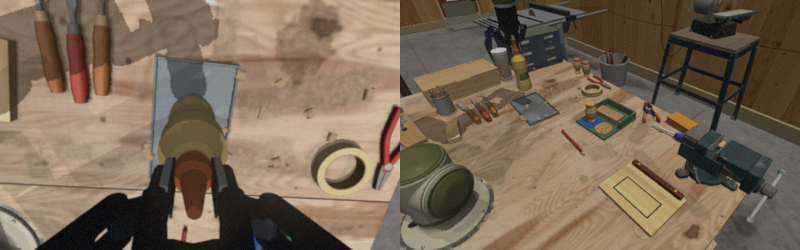

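The bottle hangs upright over the tray, so I'll lower it and release.

Call:
servo_tool([
  {"tx":0,"ty":0.3,"tz":-1,"yaw":0,"claw":1.5},
  {"tx":0,"ty":0,"tz":-2,"yaw":0,"claw":1.5},
  {"tx":0,"ty":0,"tz":-2,"yaw":0,"claw":1.5},
  {"tx":0,"ty":0,"tz":-1.5,"yaw":0,"claw":1.5},
  {"tx":0,"ty":0,"tz":-0.7,"yaw":0,"claw":1.5},
  {"tx":0,"ty":0,"tz":-0.4,"yaw":0,"claw":1.5},
  {"tx":0,"ty":0,"tz":-0.3,"yaw":0,"claw":1.5},
  {"tx":0,"ty":0,"tz":-0.2,"yaw":0,"claw":1.5},
  {"tx":0,"ty":0,"tz":-0.15,"yaw":0,"claw":1.5},
  {"tx":0,"ty":0,"tz":0,"yaw":0,"claw":1.5},
  {"tx":0,"ty":0,"tz":0,"yaw":0,"claw":1.5},
])

```text
time_s: 9.05
position: [0.4415, 0.3668, 0.1871]
tool_rot: [[-0.058, 0.998, 0.0], [0.998, 0.058, 0.0], [0.0, 0.0, -1.0]]
ft_force: [0.6, 1.2, -2.6]
grip_width: 0.0249
gripper_force: 44.4
```

Call:
servo_tool([
  {"tx":0,"ty":0,"tz":-0.1,"yaw":0,"claw":1.5},
  {"tx":0,"ty":0,"tz":0,"yaw":0,"claw":1.5},
  {"tx":0,"ty":0,"tz":0,"yaw":0,"claw":3.5},
  {"tx":0,"ty":0,"tz":0,"yaw":0,"claw":5},
  {"tx":0,"ty":0,"tz":0,"yaw":0,"claw":8.5},
  {"tx":0,"ty":0,"tz":0,"yaw":0,"claw":8.5},
  {"tx":0,"ty":0,"tz":0,"yaw":0,"claw":8.5},
  {"tx":0,"ty":0,"tz":1,"yaw":0,"claw":8.5},
  {"tx":0,"ty":0,"tz":2,"yaw":0,"claw":8.5},
  {"tx":0,"ty":0,"tz":3,"yaw":0,"claw":8.5},
  {"tx":0,"ty":0,"tz":3,"yaw":0,"claw":8.5},
  {"tx":0,"ty":-3,"tz":0,"yaw":0,"claw":7},
  {"tx":0,"ty":-4,"tz":0,"yaw":0,"claw":7},
  {"tx":0,"ty":-4,"tz":0,"yaw":0,"claw":7},
  {"tx":0,"ty":-4,"tz":0,"yaw":0,"claw":7},
  {"tx":1,"ty":-4,"tz":0,"yaw":0,"claw":7},
  {"tx":3,"ty":-4,"tz":0,"yaw":0,"claw":7},
  {"tx":3,"ty":-4,"tz":-1,"yaw":0,"claw":7},
  {"tx":3,"ty":-3,"tz":-2,"yaw":0,"claw":7},
  {"tx":2.8,"ty":-2,"tz":-2,"yaw":0,"claw":7},
])

```text
time_s: 11.05
position: [0.5702, 0.0451, 0.2265]
tool_rot: [[-0.056, 0.998, 0.002], [0.998, 0.056, -0.0], [-0.001, 0.002, -1.0]]
ft_force: [0.3, 0.3, 0.9]
grip_width: 0.0701
gripper_force: 0.0
```

Call:
servo_tool([
  {"tx":0,"ty":0,"tz":-2,"yaw":0,"claw":7},
  {"tx":0,"ty":0,"tz":0,"yaw":0,"claw":7},
  {"tx":0,"ty":0,"tz":0,"yaw":0,"claw":7},
])

```text
time_s: 11.35
position: [0.5688, 0.0478, 0.207]
tool_rot: [[-0.058, 0.998, 0.001], [0.998, 0.058, -0.0], [-0.0, 0.001, -1.0]]
ft_force: [-0.6, 0.1, 0.2]
grip_width: 0.07
gripper_force: 0.0
```

```bash
python3 - <<'E'
from h import *
im,W=cloud("wrist"); Z=W[...,2]; print(env.observe()["position"])
M=(abs(Z-.099)<.006)&(abs(W[...,0]-.57)<.04)&(abs(W[...,1]-.045)<.05); P=W[M]
print(len(P),cv2.minAreaRect(P[:,:2].astype(np.float32)*1000),np.median(P[:,2]))
im2,W2=cloud("scene"); cv2.imwrite("pics/s5.png",np.hstack([cv2.resize(im,(400,250)),cv2.resize(im2,(400,250))])[...,::-1])
E
```

```text
[0.56889219 0.04802105 0.20764135]
2529 ((569.4227294921875, 45.889015197753906), (39.705474853515625, 39.64871597290039), 48.73896789550781) 0.09847734304959654
```

View pics/s5.png

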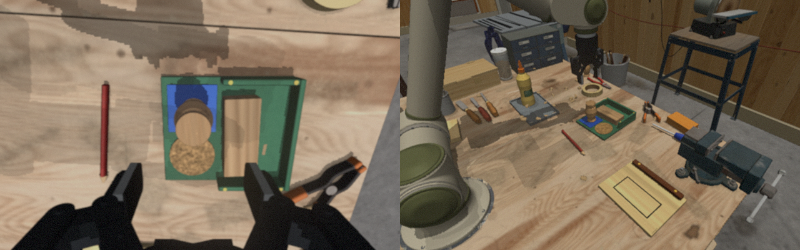

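The bottle stands in the tray, and the foot is at (0.569, 0.046). The jaw is centred over it to within 2 mm, so I'll descend and grip at the widest point.

Call:
servo_tool([
  {"tx":0,"ty":-0.2,"tz":-2,"yaw":0,"claw":7},
  {"tx":0,"ty":0,"tz":-3,"yaw":0,"claw":7},
  {"tx":0,"ty":0,"tz":-3,"yaw":0,"claw":7},
  {"tx":0,"ty":0,"tz":-2,"yaw":0,"claw":7},
  {"tx":0,"ty":0,"tz":-2,"yaw":0,"claw":7},
  {"tx":0,"ty":0,"tz":-1.4,"yaw":0,"claw":7},
  {"tx":0,"ty":0,"tz":-1,"yaw":0,"claw":7},
  {"tx":0,"ty":0,"tz":0,"yaw":0,"claw":7},
  {"tx":0,"ty":0,"tz":0,"yaw":0,"claw":5.6},
  {"tx":0,"ty":0,"tz":0,"yaw":0,"claw":5},
  {"tx":0,"ty":0,"tz":0,"yaw":0,"claw":4},
  {"tx":0,"ty":0,"tz":0,"yaw":0,"claw":4},
  {"tx":0,"ty":0,"tz":0,"yaw":0,"claw":4},
  {"tx":0,"ty":0,"tz":0,"yaw":0,"claw":4},
], newtons=30)

```text
time_s: 12.85
position: [0.5692, 0.0456, 0.0635]
tool_rot: [[-0.058, 0.998, 0.002], [0.998, 0.058, -0.0], [-0.0, 0.002, -1.0]]
ft_force: [-1.6, 0.9, 6.0]
grip_width: 0.0475
gripper_force: 30.1
```

Call:
servo_tool([
  {"tx":0,"ty":0,"tz":0.5,"yaw":0,"claw":4},
  {"tx":0,"ty":0,"tz":1.5,"yaw":0,"claw":4},
  {"tx":0,"ty":0,"tz":2,"yaw":0,"claw":4},
  {"tx":0,"ty":0,"tz":2,"yaw":0,"claw":4},
  {"tx":-1,"ty":0,"tz":1,"yaw":0,"claw":4},
  {"tx":-2,"ty":0,"tz":0,"yaw":0,"claw":4},
  {"tx":-2,"ty":1,"tz":0,"yaw":0,"claw":4},
  {"tx":-2,"ty":2,"tz":0,"yaw":0,"claw":4},
  {"tx":-2,"ty":2.5,"tz":0,"yaw":0,"claw":4},
  {"tx":-2,"ty":3,"tz":0,"yaw":0,"claw":4},
  {"tx":-1.5,"ty":3,"tz":0,"yaw":0,"claw":4},
  {"tx":-0.5,"ty":3,"tz":0,"yaw":0,"claw":4},
  {"tx":0,"ty":3,"tz":0,"yaw":0,"claw":4},
  {"tx":0,"ty":2,"tz":0,"yaw":0,"claw":4},
  {"tx":0,"ty":1,"tz":0,"yaw":0,"claw":4},
  {"tx":0,"ty":0,"tz":0,"yaw":0,"claw":4},
  {"tx":0,"ty":0,"tz":0,"yaw":0,"claw":4},
])

```text
time_s: 14.55
position: [0.4385, 0.2499, 0.1319]
tool_rot: [[-0.057, 0.998, -0.0], [0.998, 0.057, -0.0], [-0.0, -0.001, -1.0]]
ft_force: [-0.2, -0.4, -0.5]
grip_width: 0.0471
gripper_force: 31.2
```

```bash
python3 - <<'E'
from h import *
print(env.observe()["position"])
im,W=cloud("wrist"); im2,W2=cloud("scene"); cv2.imwrite("pics/s6.png",np.hstack([cv2.resize(im,(400,250)),cv2.resize(im2,(400,250))])[...,::-1])
Z=W[...,2]; M=(Z>.15)&(Z<.162)&(W[...,1]>.32)&(W[...,1]<.42)&(abs(W[...,0]-.44)<.05);P=W[M];print(len(P),np.median(P,0) if len(P) else 0)
E
```

```text
[0.43854635 0.24986067 0.13189689]
5653 [0.44241496 0.34608895 0.15505666]
```

View pics/s6.png

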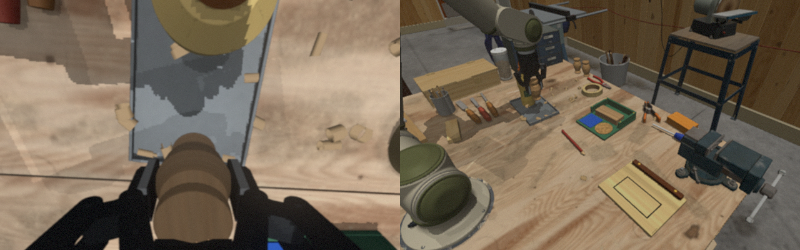

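```bash
python3 - <<'E'
from h import *
print(env.camera_model("wrist")["T"].round(3), env.observe()["q"])
E
```

```text
[[ 0.998  0.053  0.018  0.435]
 [ 0.056 -0.946 -0.32   0.333]
 [-0.     0.32  -0.947  0.255]
 [ 0.     0.     0.     1.   ]] [ 1.61806181e+01  2.45017738e+01  9.19217443e+01 -1.06914650e-02
  6.36002020e+01  1.29500926e+01]
```

The wrist camera sits 83 mm to +y, so it would come down beside the bottle's nozzle. I'll turn the gripper 90° to swing the camera to -x before lowering the foot.

Call:
servo_tool([
  {"tx":0,"ty":0,"tz":0,"yaw":5,"claw":4},
  {"tx":0,"ty":0,"tz":0,"yaw":8,"claw":4},
  {"tx":0,"ty":0,"tz":0,"yaw":8,"claw":4},
  {"tx":0,"ty":0,"tz":0,"yaw":8,"claw":4},
  {"tx":0,"ty":0,"tz":0,"yaw":8,"claw":4},
  {"tx":0,"ty":0,"tz":0,"yaw":8,"claw":4},
  {"tx":0,"ty":0,"tz":0,"yaw":8,"claw":4},
  {"tx":0,"ty":0,"tz":0,"yaw":8,"claw":4},
  {"tx":0,"ty":0,"tz":0,"yaw":8,"claw":4},
  {"tx":0,"ty":0,"tz":0,"yaw":8,"claw":4},
  {"tx":0,"ty":0,"tz":0,"yaw":8,"claw":4},
  {"tx":0,"ty":0,"tz":0,"yaw":5,"claw":4},
  {"tx":0,"ty":0,"tz":-1,"yaw":0,"claw":4},
  {"tx":0,"ty":0,"tz":-2,"yaw":0,"claw":4},
  {"tx":0,"ty":0,"tz":-2,"yaw":0,"claw":4},
  {"tx":0,"ty":0,"tz":-1.3,"yaw":0,"claw":4},
  {"tx":0,"ty":0,"tz":-0.7,"yaw":0,"claw":4},
  {"tx":0,"ty":0,"tz":-0.5,"yaw":0,"claw":4},
  {"tx":0,"ty":0,"tz":-0.2,"yaw":0,"claw":4},
  {"tx":0,"ty":0,"tz":0,"yaw":0,"claw":4},
])

```text
time_s: 16.65
position: [0.4389, 0.2505, 0.0551]
tool_rot: [[-0.998, -0.057, 0.0], [-0.057, 0.998, 0.0], [-0.0, 0.0, -1.0]]
ft_force: [1.0, 0.4, -1.2]
grip_width: 0.0476
gripper_force: 31.2
```

Call:
servo_tool([
  {"tx":0,"ty":0,"tz":-0.1,"yaw":0,"claw":4},
  {"tx":0,"ty":0,"tz":0,"yaw":0,"claw":4},
  {"tx":0,"ty":0,"tz":0,"yaw":0,"claw":5.5},
  {"tx":0,"ty":0,"tz":0,"yaw":0,"claw":7},
  {"tx":0,"ty":0,"tz":0,"yaw":0,"claw":7},
  {"tx":0,"ty":0,"tz":0,"yaw":0,"claw":7},
  {"tx":0,"ty":0,"tz":1,"yaw":0,"claw":7},
  {"tx":0,"ty":0,"tz":2,"yaw":0,"claw":7},
  {"tx":0,"ty":0,"tz":3,"yaw":0,"claw":7},
  {"tx":0,"ty":0,"tz":3,"yaw":0,"claw":7},
  {"tx":0,"ty":0,"tz":3,"yaw":0,"claw":7},
  {"tx":0,"ty":0,"tz":3,"yaw":0,"claw":7},
  {"tx":1,"ty":-2,"tz":0,"yaw":-8,"claw":8.5},
  {"tx":1,"ty":-2,"tz":0,"yaw":-8,"claw":8.5},
  {"tx":2,"ty":-2,"tz":0,"yaw":-8,"claw":8.5},
  {"tx":2,"ty":-2,"tz":0,"yaw":-8,"claw":8.5},
  {"tx":2,"ty":-2,"tz":0,"yaw":-8,"claw":8.5},
  {"tx":2,"ty":-2,"tz":0,"yaw":-8,"claw":8.5},
  {"tx":2,"ty":-2,"tz":0,"yaw":-8,"claw":8.5},
  {"tx":2,"ty":-2,"tz":0,"yaw":-8,"claw":8.5},
])

```text
time_s: 18.65
position: [0.5794, 0.0897, 0.2048]
tool_rot: [[-0.484, 0.875, 0.0], [0.875, 0.484, 0.0], [-0.0, 0.0, -1.0]]
ft_force: [0.0, 0.3, 0.5]
grip_width: 0.0852
gripper_force: 0.0
```

Call:
servo_tool([
  {"tx":2,"ty":-3,"tz":0,"yaw":-8,"claw":8.5},
  {"tx":2,"ty":-3,"tz":0,"yaw":-8,"claw":8.5},
  {"tx":2,"ty":-2,"tz":0,"yaw":-8,"claw":8.5},
  {"tx":0,"ty":0,"tz":0,"yaw":0,"claw":8.5},
  {"tx":0,"ty":0,"tz":0,"yaw":0,"claw":8.5},
])

```text
time_s: 19.15
position: [0.6386, 0.0105, 0.2042]
tool_rot: [[-0.094, 0.996, -0.0], [0.996, 0.094, 0.0], [0.0, -0.0, -1.0]]
ft_force: [0.5, 0.3, -0.5]
grip_width: 0.085
gripper_force: 0.0
```

```bash
python3 - <<'E'
from h import *
print(env.observe()["position"])
im,W=cloud("wrist"); im2,W2=cloud("scene"); cv2.imwrite("pics/s7.png",np.hstack([cv2.resize(im,(400,250)),cv2.resize(im2,(400,250))])[...,::-1])
def r(W,c,zr,d):
    M=(W[...,2]>zr[0])&(W[...,2]<zr[1])&(abs(W[...,0]-c[0])<d[0])&(abs(W[...,1]-c[1])<d[1]);P=W[M]
    if len(P)>5: print(len(P),np.median(P,0).round(4),cv2.minAreaRect(P[:,:2].astype(np.float32)*1000))
hsv=cv2.cvtColor(im,cv2.COLOR_RGB2HSV); H=hsv[...,0]
Wb=W.copy(); Wb[(H>=25)]=np.nan
r(Wb,(.64,.01),(.031,.042),(.042,.07))
_,Wt=cloud("top"); r(Wt,(.44,.245),(.08,.105),(.05,.05)); r(Wt,(.44,.362),(.14,.22),(.05,.05))
E
```

```text
[0.63855309 0.01051679 0.20419522]
7899 [0.6407 0.017  0.0357] ((641.0989379882812, 11.119285583496094), (49.63368606567383, 119.26741790771484), 5.41574239730835)
136 [0.439  0.2469 0.0898] ((438.29327392578125, 246.8460693359375), (37.87440872192383, 37.72135543823242), 48.90321731567383)
298 [0.4408 0.3503 0.1526] ((440.6538391113281, 355.1815185546875), (56.187957763671875, 56.407318115234375), 41.57501220703125)
```

View pics/s7.png

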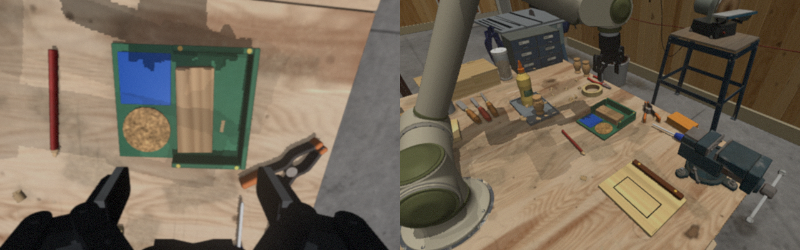

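The bottle and foot both stand in the tray. The block centre is at (0.641, 0.011) with yaw 5.4°, which matches the tool, so I'll descend and grip it.

Call:
servo_tool([
  {"tx":0.25,"ty":0,"tz":-2,"yaw":0,"claw":7},
  {"tx":0,"ty":0,"tz":-3,"yaw":0,"claw":7},
  {"tx":0,"ty":0,"tz":-3,"yaw":0,"claw":7},
  {"tx":0,"ty":0,"tz":-3,"yaw":0,"claw":7},
  {"tx":0,"ty":0,"tz":-2,"yaw":0,"claw":7},
  {"tx":0,"ty":0,"tz":-1.7,"yaw":0,"claw":7},
  {"tx":0,"ty":0,"tz":-1,"yaw":0,"claw":7},
  {"tx":0,"ty":0,"tz":-1,"yaw":0,"claw":7},
  {"tx":0,"ty":0,"tz":0,"yaw":0,"claw":7},
  {"tx":0,"ty":0,"tz":0,"yaw":0,"claw":5.5},
  {"tx":0,"ty":0,"tz":0,"yaw":0,"claw":5},
  {"tx":0,"ty":0,"tz":0,"yaw":0,"claw":4},
  {"tx":0,"ty":0,"tz":0,"yaw":0,"claw":4},
  {"tx":0,"ty":0,"tz":0,"yaw":0,"claw":4},
  {"tx":0,"ty":0,"tz":0,"yaw":0,"claw":4},
])

```text
time_s: 20.8
position: [0.6418, 0.0105, 0.0381]
tool_rot: [[-0.092, 0.996, 0.002], [0.996, 0.092, -0.0], [-0.0, 0.002, -1.0]]
ft_force: [-0.3, 0.7, 5.8]
grip_width: 0.0496
gripper_force: 32.7
```

Call:
servo_tool([
  {"tx":0,"ty":0,"tz":0.5,"yaw":0,"claw":4},
  {"tx":0,"ty":0,"tz":1.5,"yaw":0,"claw":4},
  {"tx":0,"ty":0,"tz":3,"yaw":0,"claw":4},
  {"tx":0,"ty":0,"tz":3,"yaw":0,"claw":4},
  {"tx":-1,"ty":-1,"tz":2,"yaw":0,"claw":4},
  {"tx":-2,"ty":-3,"tz":0,"yaw":-1,"claw":4},
  {"tx":-2,"ty":-3,"tz":0,"yaw":-1,"claw":4},
  {"tx":-2,"ty":-3,"tz":0,"yaw":-1,"claw":4},
  {"tx":-2,"ty":-3,"tz":0,"yaw":-1,"claw":4},
  {"tx":-2,"ty":-3,"tz":0,"yaw":-1,"claw":4},
  {"tx":-2,"ty":-3,"tz":0,"yaw":0,"claw":4},
  {"tx":-2,"ty":-3,"tz":0,"yaw":0,"claw":4},
  {"tx":-2,"ty":-3,"tz":0,"yaw":0,"claw":4},
  {"tx":-2,"ty":-3,"tz":0,"yaw":0,"claw":4},
  {"tx":-1.2,"ty":-3,"tz":0,"yaw":0,"claw":4},
  {"tx":-1,"ty":-2,"tz":0,"yaw":0,"claw":4},
  {"tx":0,"ty":-1.2,"tz":0,"yaw":0,"claw":4},
  {"tx":0,"ty":0,"tz":0,"yaw":0,"claw":4},
  {"tx":0,"ty":0,"tz":0,"yaw":0,"claw":4},
])

```text
time_s: 22.7
position: [0.4297, -0.3306, 0.1369]
tool_rot: [[-0.006, 1.0, -0.0], [1.0, 0.006, 0.001], [0.001, -0.0, -1.0]]
ft_force: [-0.9, -0.5, -1.0]
grip_width: 0.0493
gripper_force: 31.9
```

```bash
python3 - <<'E'
from h import *
print(env.observe()["position"])
im,W=cloud("wrist"); np.save("w8.npy",W); cv2.imwrite("pics/w8.png",im[...,::-1])
E
```

```text
[ 0.42968704 -0.33064045  0.13690672]
```

View pics/w8.png

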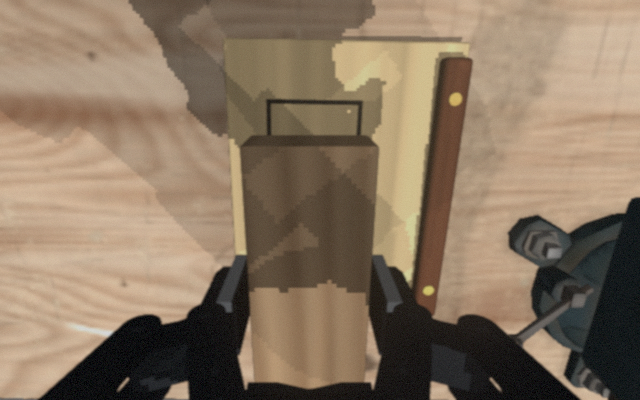

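The wrist view shows the outline's far edge from (268,101) to (361,102), and the block in the jaw with its upper edge at about row 146.

```bash
python3 - <<'E'
from h import *
W=np.load("w8.npy")
for u,v in((268,101),(361,102),(268,130),(360,130),(227,42),(467,43),(246,148),(374,148),(246,140),(374,140)): print((u,v),W[v,u].round(4))
E
```

```text
(268, 101) [ 0.4025 -0.2627  0.0119]
(361, 102) [ 0.4651 -0.263   0.0118]
(268, 130) [ 0.4019 -0.282   0.0125]
(360, 130) [ 0.4654 -0.2818  0.0115]
(227, 42) [ 0.3775 -0.2263  0.0123]
(467, 43) [ 0.5308 -0.2261  0.0125]
(246, 148) [ 0.4075 -0.2715  0.1335]
(374, 148) [ 0.453  -0.2709  0.1351]
(246, 140) [ 0.4054 -0.2707  0.1208]
(374, 140) [ 0.4757 -0.2888  0.0107]
```

Call:
servo_tool([
  {"tx":0.35,"ty":0.1,"tz":-1,"yaw":0,"claw":4},
  {"tx":0,"ty":0,"tz":-2,"yaw":0,"claw":4},
  {"tx":0,"ty":0,"tz":-2,"yaw":0,"claw":4},
  {"tx":0,"ty":0,"tz":-2,"yaw":0,"claw":4},
  {"tx":0,"ty":0,"tz":-1.2,"yaw":0,"claw":4},
  {"tx":0,"ty":0,"tz":-0.7,"yaw":0,"claw":4},
  {"tx":0,"ty":0,"tz":-0.5,"yaw":0,"claw":4},
  {"tx":0,"ty":0,"tz":-0.2,"yaw":0,"claw":4},
  {"tx":0,"ty":0,"tz":0,"yaw":0,"claw":4},
  {"tx":0,"ty":0,"tz":0,"yaw":0,"claw":4},
  {"tx":0,"ty":0,"tz":0,"yaw":0,"claw":5.5},
  {"tx":0,"ty":0,"tz":0,"yaw":0,"claw":6.5},
  {"tx":0,"ty":0,"tz":0,"yaw":0,"claw":7},
  {"tx":0,"ty":0,"tz":0,"yaw":0,"claw":7},
  {"tx":0,"ty":0,"tz":1,"yaw":0,"claw":7},
  {"tx":0,"ty":0,"tz":3,"yaw":0,"claw":7},
  {"tx":0,"ty":0,"tz":4,"yaw":0,"claw":7},
  {"tx":0,"ty":0,"tz":4,"yaw":0,"claw":7},
  {"tx":0,"ty":-2,"tz":3,"yaw":0,"claw":7},
  {"tx":0,"ty":0,"tz":0,"yaw":0,"claw":7},
])

```text
time_s: 24.75
position: [0.4337, -0.353, 0.196]
tool_rot: [[-0.004, 1.0, 0.006], [1.0, 0.004, -0.008], [-0.008, 0.006, -1.0]]
ft_force: [-0.2, -0.1, -0.2]
grip_width: 0.0698
gripper_force: 0.0
```

```bash
python3 - <<'E'
from h import *
print(env.observe()["position"])
im,W=cloud("wrist"); cv2.imwrite("pics/w9.png",im[...,::-1])
M=(W[...,2]>.033)&(W[...,2]<.043)&(abs(W[...,0]-.434)<.06)&(abs(W[...,1]+.33)<.09);P=W[M]
print(len(P),np.median(P[:,2]),cv2.minAreaRect(P[:,:2].astype(np.float32)*1000))
_,W=cloud("top")
M=(W[...,2]>.031)&(W[...,2]<.045)&(abs(W[...,0]-.434)<.06)&(abs(W[...,1]+.33)<.09);P=W[M]
print(len(P),cv2.minAreaRect(P[:,:2].astype(np.float32)*1000) if len(P)>5 else 0)
E
```

```text
[ 0.43373874 -0.353027    0.19602878]
9226 0.03764781094693817 ((433.2286071777344, -330.0522766113281), (50.071922302246094, 119.54668426513672), 0.2445547878742218)
497 ((431.1526794433594, -333.34320068359375), (48.04941940307617, 119.44303894042969), 1.6434215307235718)
```

View pics/w9.png

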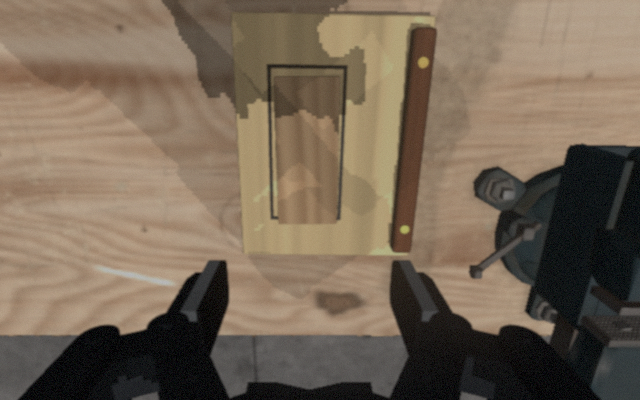

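The block lies inside the outline, between (270,75) and (340,222). Next I'll fetch the foot, turning the camera to -x on the way.

Call:
servo_tool([
  {"tx":0,"ty":2,"tz":0,"yaw":5,"claw":7},
  {"tx":0,"ty":3,"tz":0,"yaw":8,"claw":7},
  {"tx":0,"ty":3,"tz":0,"yaw":8,"claw":7},
  {"tx":0,"ty":3,"tz":0,"yaw":8,"claw":7},
  {"tx":0,"ty":3,"tz":0,"yaw":8,"claw":7},
  {"tx":0,"ty":3,"tz":0,"yaw":8,"claw":7},
  {"tx":0,"ty":3,"tz":0,"yaw":8,"claw":7},
  {"tx":0,"ty":3,"tz":0,"yaw":8,"claw":7},
  {"tx":0,"ty":3,"tz":0,"yaw":8,"claw":7},
  {"tx":0,"ty":3,"tz":0,"yaw":8,"claw":7},
  {"tx":0,"ty":3,"tz":0,"yaw":8,"claw":7},
  {"tx":0,"ty":3,"tz":0,"yaw":8,"claw":7},
  {"tx":0,"ty":3,"tz":0,"yaw":0,"claw":7},
  {"tx":0,"ty":3,"tz":0,"yaw":0,"claw":7},
  {"tx":0,"ty":3,"tz":0,"yaw":0,"claw":7},
  {"tx":0,"ty":3,"tz":0,"yaw":0,"claw":7},
  {"tx":0,"ty":3,"tz":0,"yaw":0,"claw":7},
  {"tx":0,"ty":3,"tz":0,"yaw":0,"claw":7},
  {"tx":0.5,"ty":3,"tz":0,"yaw":0,"claw":7},
  {"tx":0,"ty":3,"tz":0,"yaw":0,"claw":7},
])

```text
time_s: 26.85
position: [0.4369, 0.2409, 0.1898]
tool_rot: [[-0.998, -0.058, -0.003], [-0.058, 0.998, -0.001], [0.003, -0.001, -1.0]]
ft_force: [0.5, -0.4, 0.6]
grip_width: 0.0699
gripper_force: 0.0
```

Call:
servo_tool([
  {"tx":0,"ty":2,"tz":0,"yaw":0,"claw":7},
  {"tx":0,"ty":1,"tz":0,"yaw":0,"claw":7},
  {"tx":0,"ty":0,"tz":0,"yaw":0,"claw":7},
  {"tx":0,"ty":0,"tz":0,"yaw":0,"claw":7},
])

```text
time_s: 27.25
position: [0.4375, 0.269, 0.1905]
tool_rot: [[-0.998, -0.058, -0.001], [-0.058, 0.998, -0.001], [0.001, -0.001, -1.0]]
ft_force: [-0.3, -1.2, 0.4]
grip_width: 0.07
gripper_force: 0.0
```

```bash
python3 - <<'E'
from h import *
print(env.observe()["position"])
im,W=cloud("wrist")
M=(W[...,2]>.083)&(W[...,2]<.1)&(abs(W[...,0]-.439)<.05)&(abs(W[...,1]-.25)<.04);P=W[M]
print(len(P),cv2.minAreaRect(P[:,:2].astype(np.float32)*1000),np.median(P[:,2]))
E
```

```text
[0.43745059 0.26895955 0.1905481 ]
2706 ((440.70867919921875, 251.2844696044922), (39.646568298339844, 39.6374397277832), 73.7010498046875) 0.08949402876164574
```

Call:
servo_tool([
  {"tx":0.2,"ty":-1.8,"tz":0,"yaw":0,"claw":7},
  {"tx":0,"ty":0,"tz":-2,"yaw":0,"claw":7},
  {"tx":0,"ty":0,"tz":-3,"yaw":0,"claw":7},
  {"tx":0,"ty":0,"tz":-3,"yaw":0,"claw":7},
  {"tx":0,"ty":0,"tz":-2.5,"yaw":0,"claw":7},
  {"tx":0,"ty":0,"tz":-2,"yaw":0,"claw":7},
  {"tx":0,"ty":0,"tz":-1,"yaw":0,"claw":7},
  {"tx":0,"ty":0,"tz":0,"yaw":0,"claw":7},
  {"tx":0,"ty":0,"tz":0,"yaw":0,"claw":5.6},
  {"tx":0,"ty":0,"tz":0,"yaw":0,"claw":5},
  {"tx":0,"ty":0,"tz":0,"yaw":0,"claw":4},
  {"tx":0,"ty":0,"tz":0,"yaw":0,"claw":4},
  {"tx":0,"ty":0,"tz":0,"yaw":0,"claw":4},
  {"tx":0,"ty":0,"tz":0,"yaw":0,"claw":4},
])

```text
time_s: 28.7
position: [0.4405, 0.2516, 0.0573]
tool_rot: [[-0.998, -0.058, 0.003], [-0.058, 0.998, 0.0], [-0.003, 0.0, -1.0]]
ft_force: [-0.2, -2.1, 4.5]
grip_width: 0.047
gripper_force: 30.2
```

Call:
servo_tool([
  {"tx":0,"ty":0,"tz":0.5,"yaw":0,"claw":4},
  {"tx":0,"ty":0,"tz":1.5,"yaw":0,"claw":4},
  {"tx":0,"ty":0,"tz":2,"yaw":0,"claw":4},
  {"tx":0,"ty":0,"tz":2,"yaw":0,"claw":4},
  {"tx":0,"ty":-1,"tz":2,"yaw":0,"claw":4},
  {"tx":0,"ty":-2,"tz":0,"yaw":-5,"claw":4},
  {"tx":0,"ty":-3,"tz":0,"yaw":-8,"claw":4},
  {"tx":0,"ty":-3,"tz":0,"yaw":-8,"claw":4},
  {"tx":0.5,"ty":-3,"tz":0,"yaw":-8,"claw":4},
  {"tx":1,"ty":-3,"tz":0,"yaw":-8,"claw":4},
  {"tx":2,"ty":-2,"tz":0,"yaw":-8,"claw":4},
  {"tx":2,"ty":-2,"tz":0,"yaw":-8,"claw":4},
  {"tx":2,"ty":-1,"tz":0,"yaw":-8,"claw":4},
  {"tx":2,"ty":-0.3,"tz":0,"yaw":-8,"claw":4},
  {"tx":2,"ty":0,"tz":0,"yaw":-8,"claw":4},
  {"tx":1,"ty":0,"tz":0,"yaw":-8,"claw":4},
  {"tx":0.5,"ty":0,"tz":0,"yaw":-5,"claw":4},
  {"tx":0,"ty":0,"tz":0,"yaw":0,"claw":4},
  {"tx":0,"ty":0,"tz":0,"yaw":0,"claw":4},
])

```text
time_s: 30.6
position: [0.5694, 0.0487, 0.1363]
tool_rot: [[-0.06, 0.998, -0.0], [0.998, 0.06, 0.0], [0.0, -0.0, -1.0]]
ft_force: [-0.3, -0.4, -0.8]
grip_width: 0.047
gripper_force: 31.2
```

```bash
python3 - <<'E'
from h import *
print(env.observe()["position"])
im,W=cloud("wrist"); np.save("w10.npy",W); hsv=cv2.cvtColor(im,cv2.COLOR_RGB2HSV)
M=(hsv[...,0]>100)&(hsv[...,0]<130)&(hsv[...,1]>130)&(abs(W[...,2]-.012)<.008)
P=W[M]; print(M.sum(),P.min(0),P.max(0),cv2.minAreaRect(P[:,:2].astype(np.float32)*1000))
_,W=cloud("top")
M=(abs(W[...,0]-.57)<.06)&(abs(W[...,1]-.04)<.06)
E
```

```text
[0.56944859 0.04868392 0.13625741]
6892 [ 0.5304847  -0.09078099  0.00757829] [0.81715919 0.08426539 0.01517741] ((670.6814575195312, 7.89202880859375), (93.66095733642578, 312.5860900878906), 69.46770477294922)
```

Call:
servo_tool([
  {"tx":0,"ty":-0.2,"tz":-1,"yaw":0,"claw":4},
  {"tx":0,"ty":0,"tz":-2,"yaw":0,"claw":4},
  {"tx":0,"ty":0,"tz":-2,"yaw":0,"claw":4},
  {"tx":0,"ty":0,"tz":-1,"yaw":0,"claw":4},
  {"tx":0,"ty":0,"tz":-0.5,"yaw":0,"claw":4},
  {"tx":0,"ty":0,"tz":-0.3,"yaw":0,"claw":4},
  {"tx":0,"ty":0,"tz":-0.2,"yaw":0,"claw":4},
  {"tx":0,"ty":0,"tz":0,"yaw":0,"claw":4},
  {"tx":0,"ty":0,"tz":0,"yaw":0,"claw":4},
  {"tx":0,"ty":0,"tz":0,"yaw":0,"claw":5.5},
  {"tx":0,"ty":0,"tz":0,"yaw":0,"claw":7},
  {"tx":0,"ty":0,"tz":0,"yaw":0,"claw":7},
  {"tx":0,"ty":0,"tz":0,"yaw":0,"claw":7},
  {"tx":0,"ty":0,"tz":1,"yaw":0,"claw":7},
  {"tx":0,"ty":0,"tz":2,"yaw":0,"claw":7},
  {"tx":0,"ty":0,"tz":4,"yaw":0,"claw":8.5},
  {"tx":0,"ty":0,"tz":4,"yaw":0,"claw":8.5},
  {"tx":0,"ty":0,"tz":4,"yaw":0,"claw":8.5},
  {"tx":0,"ty":0,"tz":0,"yaw":0,"claw":8.5},
])

```text
time_s: 32.6
position: [0.5715, 0.0465, 0.2223]
tool_rot: [[-0.058, 0.998, 0.011], [0.998, 0.058, -0.001], [-0.002, 0.011, -1.0]]
ft_force: [0.5, 0.1, -0.1]
grip_width: 0.0853
gripper_force: 0.0
```

```bash
python3 - <<'E'
from h import *
print(env.observe()["position"])
im,W=cloud("wrist"); hsv=cv2.cvtColor(im,cv2.COLOR_RGB2HSV)
B=(abs(W[...,0]-.569)<.06)&(abs(W[...,1]-.046)<.06)
M=B&(W[...,2]>.09)&(W[...,2]<.108); P=W[M]; print(len(P),cv2.minAreaRect(P[:,:2].astype(np.float32)*1000),np.median(P[:,2]))
M=B&(hsv[...,0]>100)&(hsv[...,0]<130)&(hsv[...,1]>130)&(abs(W[...,2]-.012)<.008); P=W[M]; print(len(P),cv2.minAreaRect(P[:,:2].astype(np.float32)*1000))
# cork pad: brownish, z ~.013
M=(hsv[...,0]<28)&(abs(W[...,2]-.012)<.006)&(abs(W[...,0]-.572)<.05)&(abs(W[...,1]+.03)<.05)&(W[...,0]>.53)
M=cv2.morphologyEx(M.astype(np.uint8),cv2.MORPH_OPEN,np.ones((7,7)))
c=max(cv2.findContours(M,0,1)[0],key=cv2.contourArea)[:,0]; Q=W[c[:,1],c[:,0]]; print(M.sum(),cv2.fitEllipse(Q[:,:2].astype(np.float32)*1000),cv2.minEnclosingCircle(Q[:,:2].astype(np.float32)*1000))
_,W=cloud("top")
B=(abs(W[...,0]-.44)<.06)&(abs(W[...,1]-.36)<.06)&(W[...,2]>.14); P=W[B]; print(len(P),cv2.minAreaRect(P[:,:2].astype(np.float32)*1000))
E
```

```text
[0.57152178 0.04648134 0.22234931]
2319 ((569.2386474609375, 47.839111328125), (39.43284606933594, 39.791690826416016), 4.706579208374023) 0.09848585224876721
2621 ((568.078857421875, 46.443077087402344), (72.45428466796875, 71.57715606689453), 3.2400500774383545)
3018 ((572.453857421875, -32.62656021118164), (61.32564163208008, 73.91793060302734), 85.11321258544922) ((571.6756591796875, -31.116060256958008), 36.93141555786133)
302 ((441.2788391113281, 356.6073303222656), (55.18556213378906, 56.18256378173828), 1.549354076385498)
```

Call:
servo_tool([
  {"tx":0,"ty":0,"tz":3,"yaw":0,"claw":8.5},
  {"tx":-1,"ty":1,"tz":2,"yaw":0,"claw":8.5},
  {"tx":-1,"ty":3,"tz":0,"yaw":0,"claw":8.5},
  {"tx":-2,"ty":3,"tz":0,"yaw":0,"claw":8.5},
  {"tx":-2,"ty":3,"tz":0,"yaw":0,"claw":8.5},
  {"tx":-2,"ty":3,"tz":0,"yaw":0,"claw":8.5},
  {"tx":-2,"ty":3,"tz":0,"yaw":0,"claw":8.5},
  {"tx":-1,"ty":3,"tz":0,"yaw":0,"claw":8.5},
  {"tx":-1,"ty":3,"tz":0,"yaw":0,"claw":8.5},
  {"tx":-1,"ty":3,"tz":0,"yaw":0,"claw":8.5},
  {"tx":0,"ty":3,"tz":0,"yaw":0,"claw":8.5},
  {"tx":0,"ty":3,"tz":0,"yaw":0,"claw":8.5},
  {"tx":0,"ty":1,"tz":0,"yaw":0,"claw":8.5},
  {"tx":0,"ty":0,"tz":0,"yaw":0,"claw":8.5},
  {"tx":0,"ty":0,"tz":0,"yaw":0,"claw":8.5},
])

```text
time_s: 34.2
position: [0.4398, 0.3657, 0.2654]
tool_rot: [[-0.057, 0.998, -0.001], [0.998, 0.057, -0.001], [-0.001, -0.001, -1.0]]
ft_force: [0.2, -0.1, -0.8]
grip_width: 0.0853
gripper_force: 0.0
```

```bash
python3 - <<'E'
from h import *
print(env.observe()["position"])
im,W=cloud("wrist"); Z=W[...,2]
for a,b in((.167,.178),(.181,.191),(.191,.21)):
    P=W[(Z>a)&(Z<b)&(abs(W[...,0]-.44)<.03)&(abs(W[...,1]-.365)<.04)]
    print(len(P), P.min(0) if len(P) else 0,P.max(0) if len(P) else 0)
E
```

```text
[0.43978099 0.36567978 0.26538249]
253 [0.42931451 0.35365275 0.16700653] [0.45628617 0.37536268 0.17789997]
488 [0.43115751 0.35128345 0.18100208] [0.45532039 0.37413766 0.19098493]
442 [0.43578005 0.36013285 0.19110906] [0.45082787 0.36975509 0.20988824]
```

Call:
servo_tool([
  {"tx":0.3,"ty":-0.25,"tz":-1,"yaw":0,"claw":8.5},
  {"tx":0,"ty":0,"tz":-2,"yaw":0,"claw":8.5},
  {"tx":0,"ty":0,"tz":-2,"yaw":0,"claw":8.5},
  {"tx":0,"ty":0,"tz":-1.5,"yaw":0,"claw":8.5},
  {"tx":0,"ty":0,"tz":-1.2,"yaw":0,"claw":8.5},
  {"tx":0,"ty":0,"tz":0,"yaw":0,"claw":8.5},
  {"tx":0,"ty":0,"tz":0,"yaw":0,"claw":6},
  {"tx":0,"ty":0,"tz":0,"yaw":0,"claw":4},
  {"tx":0,"ty":0,"tz":0,"yaw":0,"claw":3.2},
  {"tx":0,"ty":0,"tz":0,"yaw":0,"claw":2},
  {"tx":0,"ty":0,"tz":0,"yaw":0,"claw":1.5},
  {"tx":0,"ty":0,"tz":0,"yaw":0,"claw":1.5},
  {"tx":0,"ty":0,"tz":0,"yaw":0,"claw":1.5},
  {"tx":0,"ty":0,"tz":0,"yaw":0,"claw":1.5},
], newtons=45)

```text
time_s: 35.65
position: [0.4429, 0.3643, 0.1897]
tool_rot: [[-0.058, 0.998, 0.001], [0.998, 0.058, 0.001], [0.001, 0.001, -1.0]]
ft_force: [-1.2, 0.0, 5.4]
grip_width: 0.0242
gripper_force: 44.4
```

Call:
servo_tool([
  {"tx":0,"ty":0,"tz":0.3,"yaw":0,"claw":1.5},
  {"tx":0,"ty":0,"tz":0.7,"yaw":0,"claw":1.5},
  {"tx":0,"ty":0,"tz":1,"yaw":0,"claw":1.5},
  {"tx":0,"ty":0,"tz":0,"yaw":0,"claw":1.5},
  {"tx":0,"ty":0,"tz":0,"yaw":0,"claw":1.5},
])

```text
time_s: 36.15
position: [0.4428, 0.3641, 0.2092]
tool_rot: [[-0.058, 0.998, 0.0], [0.998, 0.058, 0.0], [0.0, 0.0, -1.0]]
ft_force: [0.7, 0.3, -3.1]
grip_width: 0.0242
gripper_force: 44.2
```

Call:
servo_tool([
  {"tx":0,"ty":0,"tz":2,"yaw":0,"claw":1.5},
  {"tx":0,"ty":0,"tz":3,"yaw":0,"claw":1.5},
  {"tx":0,"ty":0,"tz":3,"yaw":0,"claw":1.5},
  {"tx":0,"ty":-1,"tz":1,"yaw":0,"claw":1.5},
  {"tx":0,"ty":-2,"tz":0,"yaw":0,"claw":1.5},
  {"tx":0,"ty":-3,"tz":0,"yaw":0,"claw":1.5},
  {"tx":0,"ty":-3,"tz":0,"yaw":0,"claw":1.5},
  {"tx":0,"ty":-3,"tz":0,"yaw":0,"claw":1.5},
  {"tx":0,"ty":-3,"tz":0,"yaw":0,"claw":1.5},
  {"tx":0,"ty":-3,"tz":0,"yaw":0,"claw":1.5},
  {"tx":0,"ty":-3,"tz":0,"yaw":0,"claw":1.5},
  {"tx":0,"ty":-3,"tz":0,"yaw":0,"claw":1.5},
  {"tx":0,"ty":-3,"tz":0,"yaw":0,"claw":1.5},
  {"tx":0,"ty":-3,"tz":0,"yaw":0,"claw":1.5},
  {"tx":0,"ty":-3,"tz":0,"yaw":0,"claw":1.5},
  {"tx":0,"ty":-3,"tz":0,"yaw":0,"claw":1.5},
  {"tx":0,"ty":-2,"tz":0,"yaw":0,"claw":1.5},
  {"tx":0,"ty":-1,"tz":0,"yaw":0,"claw":1.5},
  {"tx":0,"ty":-0.4,"tz":0,"yaw":0,"claw":1.5},
  {"tx":0,"ty":0,"tz":0,"yaw":0,"claw":1.5},
])

```text
time_s: 38.15
position: [0.4426, -0.0298, 0.2986]
tool_rot: [[-0.057, 0.998, -0.001], [0.998, 0.057, 0.0], [0.0, -0.001, -1.0]]
ft_force: [-0.5, 0.1, -2.8]
grip_width: 0.0244
gripper_force: 44.6
```

Call:
servo_tool([
  {"tx":1,"ty":0,"tz":0,"yaw":0,"claw":1.5},
  {"tx":2,"ty":0,"tz":0,"yaw":0,"claw":1.5},
  {"tx":2,"ty":0,"tz":0,"yaw":0,"claw":1.5},
  {"tx":2,"ty":0,"tz":0,"yaw":0,"claw":1.5},
  {"tx":2,"ty":0,"tz":0,"yaw":0,"claw":1.5},
  {"tx":2,"ty":0,"tz":0,"yaw":0,"claw":1.5},
  {"tx":1,"ty":0,"tz":0,"yaw":0,"claw":1.5},
  {"tx":0.9,"ty":0,"tz":0,"yaw":0,"claw":1.5},
  {"tx":0,"ty":0,"tz":0,"yaw":0,"claw":1.5},
  {"tx":0,"ty":0,"tz":0,"yaw":0,"claw":1.5},
])

```text
time_s: 39.15
position: [0.5715, -0.0297, 0.299]
tool_rot: [[-0.058, 0.998, -0.0], [0.998, 0.058, 0.0], [0.0, -0.0, -1.0]]
ft_force: [-0.3, -0.5, -3.6]
grip_width: 0.0242
gripper_force: 44.6
```

Lower the bottle by about 9.9 cm, stopping on the pad.

Call:
servo_tool([
  {"tx":0,"ty":0,"tz":-1,"yaw":0,"claw":1.5},
  {"tx":0,"ty":0,"tz":-2,"yaw":0,"claw":1.5},
  {"tx":0,"ty":0,"tz":-2,"yaw":0,"claw":1.5},
  {"tx":0,"ty":0,"tz":-2,"yaw":0,"claw":1.5},
  {"tx":0,"ty":0,"tz":-1.5,"yaw":0,"claw":1.5},
  {"tx":0,"ty":0,"tz":-0.7,"yaw":0,"claw":1.5},
  {"tx":0,"ty":0,"tz":-0.4,"yaw":0,"claw":1.5},
  {"tx":0,"ty":0,"tz":-0.3,"yaw":0,"claw":1.5},
  {"tx":0,"ty":0,"tz":0,"yaw":0,"claw":1.5},
  {"tx":0,"ty":0,"tz":0,"yaw":0,"claw":1.5},
])

```text
time_s: 40.15
position: [0.572, -0.03, 0.2006]
tool_rot: [[-0.058, 0.998, 0.001], [0.998, 0.058, -0.0], [-0.0, 0.001, -1.0]]
ft_force: [0.6, 0.5, -2.4]
grip_width: 0.024
gripper_force: 44.6
```

Call:
servo_tool([
  {"tx":0,"ty":0,"tz":-0.15,"yaw":0,"claw":1.5},
  {"tx":0,"ty":0,"tz":0,"yaw":0,"claw":1.5},
  {"tx":0,"ty":0,"tz":0,"yaw":0,"claw":3.5},
  {"tx":0,"ty":0,"tz":0,"yaw":0,"claw":5},
  {"tx":0,"ty":0,"tz":0,"yaw":0,"claw":8.5},
  {"tx":0,"ty":0,"tz":0,"yaw":0,"claw":8.5},
  {"tx":0,"ty":0,"tz":0,"yaw":0,"claw":8.5},
  {"tx":0,"ty":0,"tz":1,"yaw":0,"claw":8.5},
  {"tx":0,"ty":0,"tz":2,"yaw":0,"claw":8.5},
  {"tx":0,"ty":0,"tz":3,"yaw":0,"claw":8.5},
  {"tx":0,"ty":0,"tz":4,"yaw":0,"claw":8.5},
  {"tx":0,"ty":0,"tz":4,"yaw":0,"claw":8.5},
  {"tx":-3,"ty":0,"tz":0,"yaw":0,"claw":8.5},
  {"tx":-4,"ty":0,"tz":0,"yaw":0,"claw":8.5},
  {"tx":-4,"ty":0,"tz":0,"yaw":0,"claw":8.5},
  {"tx":0,"ty":0,"tz":0,"yaw":0,"claw":8.5},
  {"tx":0,"ty":0,"tz":0,"yaw":0,"claw":8.5},
])

```text
time_s: 41.85
position: [0.4615, -0.0299, 0.3397]
tool_rot: [[-0.057, 0.998, 0.002], [0.998, 0.057, -0.001], [-0.001, 0.002, -1.0]]
ft_force: [0.8, -0.5, 0.1]
grip_width: 0.0851
gripper_force: 0.0
```

```bash
python3 - <<'E'
from h import *
o=env.observe(); print(o["position"],o["ft_force"])
im,W=cloud("wrist"); im2,W2=cloud("scene"); Wt=cloud("top")[1]
cv2.imwrite("pics/final.png",np.hstack([cv2.resize(im,(400,250)),cv2.resize(im2,(400,250))])[...,::-1])
def r(n,W,c,zr,d):
    P=W[(W[...,2]>zr[0])&(W[...,2]<zr[1])&(abs(W[...,0]-c[0])<d[0])&(abs(W[...,1]-c[1])<d[1])]
    print(n,len(P),cv2.minAreaRect(P[:,:2].astype(np.float32)*1000) if len(P)>5 else 0)
for n,w in(("wrist",W),("top",Wt)):
    r(n+" bottle",w,(.57,-.03),(.13,.23),(.05,.05)); r(n+" collar",w,(.57,-.03),(.176,.188),(.05,.05)); r(n+" foot",w,(.57,.045),(.093,.105),(.04,.04)); r(n+" block",w,(.433,-.33),(.032,.044),(.06,.09))
E
```

```text
[ 0.46152095 -0.02994738  0.33972646] [ 0.80630951 -0.54140645  0.115351  ]
wrist bottle 3938 ((569.6701049804688, -31.78375244140625), (59.619171142578125, 55.28021240234375), 54.75529861450195)
wrist collar 250 ((569.5562133789062, -30.35342025756836), (27.000713348388672, 20.203815460205078), 47.85847091674805)
wrist foot 1400 ((569.1870727539062, 47.37660217285156), (39.78014373779297, 38.7359504699707), 3.696171760559082)
wrist block 2311 ((432.7799072265625, -329.6344909667969), (49.99105453491211, 121.77135467529297), 0.21349769830703735)
top bottle 296 ((572.5409545898438, -37.46556091308594), (52.797706604003906, 56.9959716796875), 4.450079917907715)
top collar 13 ((564.5939331054688, -33.83378219604492), (27.109289169311523, 13.630231857299805), 59.491844177246094)
top foot 129 ((567.2240600585938, 42.83773422241211), (37.140628814697266, 37.01881790161133), 47.228553771972656)
top block 568 ((431.17083740234375, -333.2095642089844), (47.956207275390625, 119.58302307128906), 1.6211284399032593)
```

View pics/final.png

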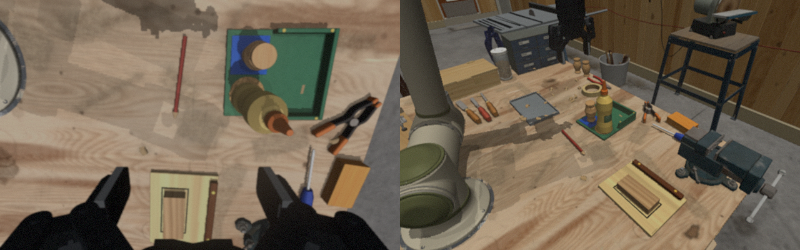

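The bottle and foot stand on their pads and the block lies in the outline, each within about 6 mm by the measurements. The gripper is clear, so I'll hand in.

```bash
python3 -c "
from rig import env
print(env.close_job())"
```

```text
the job is handed in; nothing more can be done
None
```

I handed the job in after about 42 s of the allowed 141 s: the block lies flat in the outline, the bottle is on the round pad and the foot on the square pad, each within about 6 mm of centre by the final camera check; no verdict came back.

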